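# Hook the stone tray out from under the bench grinder

## Robot

A 6-joint arm with a two-finger parallel gripper is mounted at the origin on the work surface. World frame = base frame: x ahead of the robot, y to its left, z up, the work surface at z = 0. Lengths are in m, angles in rad, forces in N, time in s.
With the tool pointing down it reaches from about 0.425 to 0.95 m from the base axis. Payload 3.5 kg.
Tool frame: the origin (TCP) lies at the very end of the fingers, on their centre line; the grasp point (between the pads) lies 19 mm behind it; x points along the fingers, z is the direction in which the jaws open and shut, and the axes are right-handed (so a half turn about x gives the same grasp; the last joint's range is limited). The gripper opens to 85 mm and grips with 20 to 120 N. Pads are 22 mm wide; open, the fingers measure 114 mm over their backs; the gripper's body (76 mm by 85 mm) begins 54 mm behind the grasp point. The pads swing forward as they close: fully open they stand 13 mm farther back than shut.
Start: joints at [0.973, 0.286, 1.577, -0, 1.279, -0.15], TCP at [0.292, 0.608, 0.231] pointing down, gripper open.
Joint ranges: [-2.77, 2.77], [-0.9, 2.22], [0.21, 2.48], [-1.53, 4.67], [0.24, 2.81], [-2.84, 2.84]. Speed limits (rad/s): [2.79, 2.79, 3.14, 3.14, 3.14, 3.14].

## Interface

Orientations are given as a unit quaternion [x, y, z, w].
In Python, from plant import ctrl, cams gives the robot as it stands.
- The arm moves only by the tool play_rows, never from a script. Its argument "rows" is a list of rows, each a list of 3 entries, a list of its own where there are three numbers: the opening in per cent of the stroke, from 0 (shut) to 100 (fully open), then the shift along the tool's x, y, z in units of 0.3 m (1.0 is 0.3 m), then the turn, a rotation vector about the tool's x, y, z in units of pi/2 rad (1.0 is pi/2 rad). A call has 1 to 10 rows; each row is the pose to reach, as a shift and turn from the pose commanded when the call began, along the tool's axes at that moment; what a row does not reach only later rows make up. A row lasts 1/12 s, in which the tool goes at most 41.7 mm and 7.16 degrees, less where a joint would pass 70% of its speed; a pose out of reach is approached as far as the arm can. A call with a number of a shift or a turn outside -1 to 1 is refused whole. A call with a gripper value outside its range is refused whole. The fingers move at their own pace and stop on an object; "force" is the grip in N (left out, the last holds). Time passes only in rows, so rows that repeat a pose let the fingers close. It gives the time, the measured TCP pose, the force and the opening at its end, in the units of the state.
- ctrl.get_state(): the state, without advancing time (a new reading comes with each control period).
- cams.read_camera(name): name is "side" or "top"; returns a dict with "color" (420x560x3 uint8, red, green, blue), "fx", "fy", "cx", "cy" (pixels), "view" (4x4, takes a point from world to camera coordinates). Camera axes: x right, y down, z forward; pixel columns grow to the right and rows downward; lengths in m; the calibration is good to about 2 mm. A picture is of the moment at which its call begins. There is no depth.
- ctrl.sign_off(): hands the job in, once; it reports no verdict.
The state is a dict: "time": time; "qpos": joint angles; "dq": joint speeds; "joint_efforts": joint torques, N m; "eef_pos": TCP position; "tcp_rot": TCP orientation; "contact_force": force on the tool from outside, world axes, zero at the start; "wrist_torque": the same for the moment, N m; "opening": opening from 0.0 (shut) to 1.0 (fully open).
Only numpy, scipy, OpenCV 4.12 (cv2) and the standard library are available. Lean on these libraries where they do the work, as an engineer would, in place of code of your own. Each camera call takes 0.05 s, during which the arm holds its last target. There are 200 camera calls.

## Task

Take the orange-handled pull hook from its wooden rest, put its prong down through the brass loop of the blue tray under the grinder, and with the hook draw the tray straight out until it comes up against its hidden sprung stop; lean on the stop with a steady pull of about 14 newtons for half a second, never more than 20. Then unhook, leaving the tray drawn out with both honing stones in it, and lay the hook back in its rest the same way round as you found it. Keep the gripper and arm off the tray, and leave the other things on the bench where they are.

Things in the scene. Friction and masses are not known exactly. Their poses are not given: they have to be found in the camera images.
- hook_grip (a point): Centre of the pull hook's orange handle, the place to grip: 140 mm long (x), 22 mm wide (y), 26 mm high (z); 140 g in all, centre of mass about 25 mm ahead (+x). A 7 mm steel rod runs on along the handle's axis to 148 mm ahead of this point, then turns down (leaning back 6 mm) as a prong. x points along the rod, z up.
- hook_tip (a point): Lowest point of the hook's prong: 142 mm ahead (+x) of and 45.5 mm below hook_grip. The prong is 7 mm thick.
- rest_seat (a point): Where the handle's centre lies in the fixed wooden rest, 73 mm above the bench; x points along the handle to the prong. Two uprights, each 14 mm thick, stand 50 mm ahead of and behind this point; the gripper takes the handle from above between them (86 mm apart).
- rest: The rest: base 150 (x) x 90 x 12 mm, origin at its underside's centre, below rest_seat. The handle lies across its two uprights on notch floors 60 mm above the bench, between cheeks that flare up to 87 mm above the bench. The notches are 4 mm wider than the handle each side at the floor, about 10 mm at the top, and open along x.
- grinder: Fixed red bench grinder, about 240 mm high, on a white plinth 260 deep (x) x 206 wide (y) x 86 mm high. Origin: centre of the plinth's underside on the bench. Its -x points out of the front, the way the tray comes out. The bay under it, 146 mm wide and 66 mm high, is open in front and has no floor: the tray slides on the bench, with 3 mm play each side.
- bay_mouth (a point): Centre of the bay's mouth in the plinth's front. A hidden sprung stop under the bay's roof catches the tray's back wall after 70 to 160 mm of travel, set differently each time: it can only be felt. From touch it resists 4 N more per mm, solid after 6 mm. Before it the tray only drags (about 2 to 7 N). Let go, the tray springs back a few mm.
- tray: Blue open tray 220 long (x) x 140 wide (y) x 50 mm high, walls 4 mm, 0.35 to 0.7 kg, loose. Origin: centre of its underside on the bench. Its front, with the brass loop, faces -x; at the start the front stands about flush with the plinth's front.
- tray_loop (a point): Centre of the opening of the brass pull loop on the tray's front, 38 mm above the bench and 15.5 mm in front of the tray's front wall. The loop lies level: a U of 7 mm round bar standing out from the front wall, opening (seen from above) 30 mm along x, 23 mm along y. The prong goes in from above.
- stone_grey_mid (a point): Centre of the grey honing stone lying in the tray, 60 x 26 x 14 mm.
- stone_red_mid (a point): Centre of the reddish honing stone lying in the tray, 50 x 22 x 14 mm.
- bowl: Turned wooden bowl, 120 mm across, 50 mm high; bystander. Origin: centre of its underside.
- glue: Yellow bottle with red cap, 56 mm across, 150 mm high; bystander. Origin: centre of its underside.
- wax: Amber jar with steel lid, 68 mm across, 70 mm high; bystander. Origin: centre of its underside.
- gouge: Turning gouge with a light wooden handle, 240 mm long along its x, lying on the bench; bystander. Origin: mid length, underside.
- blank: Light wood blank 90 x 60 x 50 mm; bystander. Origin: centre of its underside.

How it is judged:
By the outcome, as a careful person would: the job done as asked, in the order asked, and still so for the second after the job is handed in, with the robot touching nothing.
It also fails if it takes over 72 s, if anything falls off the work surface, if the arm or the gripper's body presses on something with over 40 N, if the wrist force passes 120 N, or if a joint passes its speed limit or range.

## Working session

There is one attempt and no reset: what is moved stays moved. The work goes in short steps, Python scripts to look and compute and a tool call to move; the robot and the scene stay as the last step left them, time stands still between calls to the robot, and variables do not carry over. Pictures are saved under pics/ and viewed, about 8 in all and at most 12, crops included, and the job is handed in when it is done.

Besides the shell and the picture viewer there is one more tool, called after "Emit:" as a command line: name --argument value ..., lists and objects as JSON in quotes. play_rows: Moves the arm, as the interface text tells. Shifts and turns lie within -1 to 1; 1 stands for 0.3 m of shift or pi/2 rad of turn. Its arguments: {"type":"object","properties":{"rows":{"type":"array"},"force":{"type":"number"}},"required":["rows"]}

```bash
ls; mkdir -p pics
cat > h.py <<'E'
import numpy as np,cv2
from plant import ctrl,cams
def shot(n,f=None,crop=None,s=1):
    d=cams.read_camera(n); im=d["color"][:,:,::-1].copy()
    if crop: r0,r1,c0,c1=crop; im=im[r0:r1,c0:c1]
    if f: cv2.imwrite("pics/"+f,cv2.resize(im,None,fx=s,fy=s,interpolation=cv2.INTER_CUBIC))
    return d
def ray(d,u,v):
    V=np.array(d["view"]);R,t=V[:3,:3],V[:3,3]
    return -R.T@t, R.T@np.array([(u-d["cx"])/d["fx"],(v-d["cy"])/d["fy"],1])
def atz(d,u,v,z):
    o,r=ray(d,u,v); return o+r*(z-o[2])/r[2]
def proj(d,p):
    V=np.array(d["view"]);c=V[:3,:3]@np.array(p)+V[:3,3]
    return np.array([d["fx"]*c[0]/c[2]+d["cx"],d["fy"]*c[1]/c[2]+d["cy"]])
def tri(d1,p1,d2,p2):
    (o1,r1),(o2,r2)=ray(d1,*p1),ray(d2,*p2)
    A=np.c_[r1,-r2];s=np.linalg.lstsq(A,o2-o1,rcond=None)[0]
    a,b=o1+s[0]*r1,o2+s[1]*r2
    return (a+b)/2,np.linalg.norm(a-b)
E
python3 - <<'E'
from h import *
for n in("top","side"):
    d=shot(n,n+"0.png",s=1.4); print(n,ray(d,280,210),d["fx"])
print(ctrl.get_state())
E
```

```text
pics
top (array([0.43444328, 0.07173586, 0.98689958]), array([ 0.10143233, -0.02242809, -0.99465913])) 384.9151169408777
side (array([ 0.30272463, -1.00110853,  0.95577338]), array([ 0.15200199,  0.77197726, -0.61741343])) 473.26265955808077
{'time': 0.1, 'qpos': array([ 9.73007663e-01,  2.87137963e-01,  1.57801747e+00,  1.49279813e-05,
        1.27862625e+00, -1.49971044e-01]), 'dq': array([-0.00048516, -0.00213171, -0.00220125,  0.00046558, -0.00162299,
        0.0002148 ]), 'joint_efforts': array([ 1.87052450e-03, -4.07295871e+01, -2.93699205e+01, -9.01252747e-05,
        3.40412837e-03,  1.27745654e-06]), 'eef_pos': array([0.29188897, 0.60796742, 0.23005202]), 'tcp_rot': array([-0.37680065,  0.59925156,  0.37619075,  0.59782887]), 'contact_force': array([0.10012081, 0.2439788 , 0.03626069]), 'wrist_torque': array([0.00624226, 0.01077826, 0.01822607]), 'opening': 0.9979660667208209}
```

View pics/top0.png

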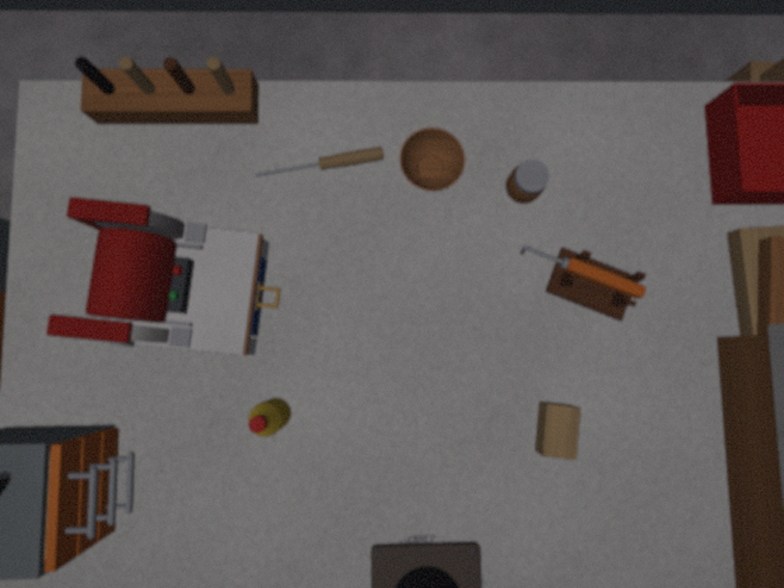

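View pics/side0.png

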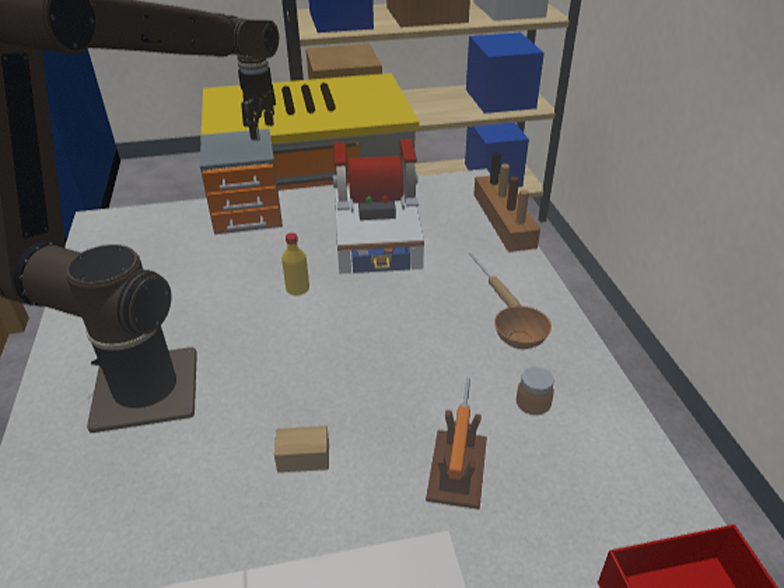

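The top view has +x up and +y left. The hook rest is at px (600,280) with the prong pointing left, towards the grinder. The brass loop is at (268,297) and the tray pulls out to the right (-y). The side view confirms this: rest at (460,450), loop at (381,262). Both pictures are at 1.4x scale. Next I'll measure.

Run:
```python
from h import *
T=shot("top");S=shot("side")
print("tcp proj",proj(T,[.292,.608,.231]),proj(S,[.292,.608,.231]))
# orange handle in top
im=T["color"][:,:,::-1].copy();hsv=cv2.cvtColor(im,cv2.COLOR_BGR2HSV)
m=cv2.inRange(hsv,(5,170,140),(16,255,255));m[:, :380]=0;m[:150]=0;m[230:]=0;m[:,480:]=0
c=max(cv2.findContours(m,0,1)[0],key=cv2.contourArea);r=cv2.minAreaRect(c);b=cv2.boxPoints(r)
print("rect",r)
print("corners z.086",[atz(T,*p,.086).round(4) for p in b], atz(T,*r[0],.082))
a=np.vstack([cv2.resize(im[150:240,360:480],None,fx=6,fy=6,interpolation=2)[:300],])
i1=cv2.resize(im[160:230,365:475],(704,448//1),interpolation=2)[:290]
A=cv2.resize(im[160:235,365:475],(400,273),interpolation=2)
B=cv2.resize(im[145:265,150:210],(273,546),interpolation=2)
s=S["color"][:,:,::-1]
C=cv2.resize(s[165:200,235:310],(400,187),interpolation=2)
D=cv2.resize(s[265:360,300:355],(400,691),interpolation=2)[:0]
L=np.vstack([A,C]);H=L.shape[0];B=cv2.resize(B,(230,H))
cv2.imwrite("pics/c1.png",np.hstack([L,B])); print(L.shape,H)
```

```text
tcp proj [-14.71065576 330.53522533] [188.17966722  97.36927814]Traceback (most recent call last):
  File "<stdin>", line 7, in <module>
ValueError: max() iterable argument is empty
```

```bash
cat > m.py <<'E'
from h import *
T=shot("top");S=shot("side")
im=T["color"][:,:,::-1].copy();hsv=cv2.cvtColor(im,cv2.COLOR_BGR2HSV)
print(hsv[198,433],hsv[200,438])
m=cv2.inRange(hsv,(5,190,130),(18,255,255));m[:, :380]=0;m[:150]=0;m[230:]=0;m[:,480:]=0
A=cv2.resize(im[160:235,365:475],(400,273),interpolation=2)
s=S["color"][:,:,::-1]
C=cv2.resize(s[165:200,235:310],(400,187),interpolation=2)
L=np.vstack([A,C]);B=cv2.resize(im[145:265,150:210],(230,460),interpolation=2)
cv2.imwrite("pics/c1.png",np.hstack([L,B]))
c=max(cv2.findContours(m,0,1)[0],key=cv2.contourArea);r=cv2.minAreaRect(c);b=cv2.boxPoints(r)
print("rect",r)
print("corners z.086",[atz(T,*p,.086).round(4) for p in b], atz(T,*r[0],.082))
E
python3 m.py
```

```text
[ 12 193 123] [ 11 191 123]Traceback (most recent call last):
  File "m.py", line 11, in <module>
    c=max(cv2.findContours(m,0,1)[0],key=cv2.contourArea);r=cv2.minAreaRect(c);b=cv2.boxPoints(r)
ValueError: max() iterable argument is empty
```

View pics/c1.png

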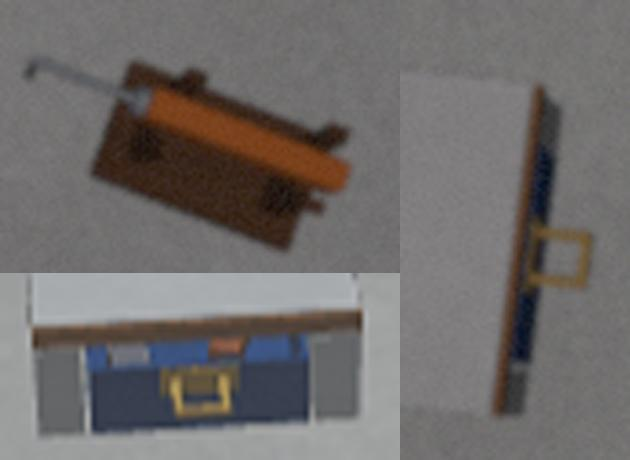

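The crop shows the hook level in the rest with its prong end at (32,65). The loop's end bar runs (589,235)-(584,287) in the right panel and is centred at (203,410) in the side panel. Both stones are in the tray.

```bash
sed -i 's/(5,190,130)/(5,160,90)/' m.py
cat >> m.py <<'E'
def t(u,v): return (u-400)/3.8333+150-.37,v/3.8333+145-.37
def q(u,v): return u/5.3333+235-.4,(v-273)/5.3333+165-.4
def w(u,v): return u/3.636+365-.36,v/3.636+160-.36
e1,e2=atz(T,*t(541,88),.086),atz(T,*t(498,415),.086)
print("plinth top front",e1,e2,np.linalg.norm(e1-e2),"yaw of out dir",np.degrees(np.arctan2(*(e1-e2)[[1,0]]))-90)
l1,l2=atz(T,*t(589,236),.038),atz(T,*t(584,287),.038)
print("loop bar",l1,l2,np.linalg.norm(l1-l2),tri(T,t(586.5,261),S,q(203,410)))
print("side floor plinth corners",atz(S,*q(40,436),0),atz(S,*q(358,417),0))
print("side top front edge",atz(S,*q(33,328),.086),atz(S,*q(361,312),.086))
print("rod end",atz(T,*w(33,66),.073), "rod/handle joint",atz(T,*w(143,100),.073))
hs=cv2.cvtColor(s,cv2.COLOR_BGR2HSV)
ms=cv2.inRange(hs,(5,160,90),(18,255,255));ms[:280]=0;ms[350:]=0;ms[:,:310]=0;ms[:,345:]=0
c=max(cv2.findContours(ms,0,1)[0],key=cv2.contourArea);rs=cv2.minAreaRect(c);print("side rect",rs,tri(T,r[0],S,rs[0]))
E
python3 m.py
```

```text
[ 11 189 124] [ 11 184 125]
rect ((432.8793029785156, 198.05172729492188), (55.89429473876953, 8.727680206298828), 21.801406860351562)
corners z.086 [array([ 0.5666, -0.2488,  0.086 ]), array([ 0.5862, -0.2576,  0.086 ]), array([ 0.5347, -0.3807,  0.086 ]), array([ 0.5153, -0.3716,  0.086 ])] [ 0.55117032 -0.31641196  0.082     ]
plinth top front [0.62963476 0.27102237 0.086     ] [0.42981254 0.29449151 0.086     ] 0.20119571771669287 yaw of out dir -96.69870514938778
loop bar [0.54302646 0.24996882 0.038     ] [0.51019295 0.25289864 0.038     ] 0.03296396586376765 (array([0.52593947, 0.25091102, 0.04116364]), np.float64(0.0013119426631396243))
side floor plinth corners [0.42815892 0.3013393  0.        ] [0.6315536  0.27862179 0.        ]
side top front edge [0.42823665 0.29644631 0.086     ] [0.62986607 0.27106445 0.086     ]
rod end [ 0.60350052 -0.17750803  0.073     ] rod/handle joint [ 0.57980492 -0.25064593  0.073     ]
side rect ((327.89996337890625, 312.6999816894531), (8.202438354492188, 44.689151763916016), 8.130102157592773) (array([ 0.55020109, -0.3157234 ,  0.08322629]), np.float64(0.0016234675991512195))
```

```bash
cat >> h.py <<'E'
from scipy.spatial.transform import Rotation as Ro
def Rt(yaw,s=1):  # hook yaw deg -> tool rotation
    a=np.radians(yaw);z=s*np.array([-np.sin(a),np.cos(a),0]);x=np.array([0,0,-1.])
    return Ro.from_matrix(np.c_[x,np.cross(z,x),z])
def plan(wps,s=1,start=None):
    st=ctrl.get_state();p,R=(np.array(st["eef_pos"]),Ro.from_quat(st["tcp_rot"])) if start is None else start
    for x,y,z,yaw in wps:
        d=R.inv().apply(np.array([x,y,z])-p)/.3
        Rn=Rt(yaw,s) if yaw is not None else R
        print("shift",d.round(3),"turn",((R.inv()*Rn).as_rotvec()/(np.pi/2)).round(3))
        p,R=np.array([x,y,z]),Rn
E
python3 - <<'E'
from h import *
st=ctrl.get_state();print(Ro.from_quat(st["tcp_rot"]).as_matrix().round(3))
for s in(1,-1):
    print(s);plan([(.33,.40,.36,None),(.46,.11,.36,None),(.52,-.14,.30,68),(.5507,-.316,.16,68),(.5507,-.316,.054,68)],s)
E
```

```text
[[-0.    -0.901  0.433]
 [-0.     0.433  0.901]
 [-1.     0.    -0.   ]]
1
shift [-0.429 -0.414 -0.572] turn [0. 0. 0.]
shift [ 0.    -0.809 -0.684] turn [0. 0. 0.]
shift [ 0.2   -0.541 -0.664] turn [-1.041 -0.    -0.   ]
shift [ 0.467  0.506 -0.315] turn [0. 0. 0.]
shift [0.353 0.    0.   ] turn [0. 0. 0.]
-1
shift [-0.429 -0.414 -0.572] turn [0. 0. 0.]
shift [ 0.    -0.809 -0.684] turn [0. 0. 0.]
shift [ 0.2   -0.541 -0.664] turn [ 0.959 -0.     0.   ]
shift [ 0.467 -0.506  0.315] turn [0. 0. 0.]
shift [0.353 0.    0.   ] turn [0. 0. 0.]
```

Emit:
play_rows --rows '[[100,[-0.429,0,0],[0,0,0]],[100,[-0.429,0,0],[0,0,0]],[100,[-0.429,-0.1,-0.15],[0,0,0]],[100,[-0.429,-0.2,-0.3],[0,0,0]],[100,[-0.429,-0.3,-0.43],[0,0,0]],[100,[-0.429,-0.4,-0.57],[0,0,0]],[100,[-0.429,-0.414,-0.572],[0,0,0]]]'

```text
time: 0.98
eef_pos: [0.3262, 0.4129, 0.3602]
tcp_rot: [-0.377, 0.598, 0.377, 0.599]
contact_force: [1.2, 0.4, -0.6]
opening: 1.001
```

Emit:
play_rows --rows '[[100,[0,-0.1,-0.085],[0,0,0]],[100,[0,-0.2,-0.17],[0,0,0]],[100,[0,-0.3,-0.26],[0.06,0,0]],[100,[0,-0.4,-0.34],[0.12,0,0]],[100,[0,-0.5,-0.42],[0.18,0,0]],[100,[0,-0.6,-0.5],[0.24,0,0]],[100,[0,-0.7,-0.59],[0.3,0,0]],[100,[0,-0.8,-0.68],[0.38,0,0]],[100,[0,-0.809,-0.684],[0.45,0,0]]]'

```text
time: 1.73
eef_pos: [0.4582, 0.1191, 0.3593]
tcp_rot: [-0.143, 0.693, 0.141, 0.693]
contact_force: [-0.4, -0.6, -0.4]
opening: 0.999
```

Run:
```python
from h import *
st=ctrl.get_state();print(st["eef_pos"],st["time"])
plan([(.52,-.14,.30,68),(.5507,-.316,.16,68),(.5507,-.316,.054,68)],-1)
```

```text
[0.45815676 0.11907037 0.3593289 ] 1.7333
shift [ 0.2   -0.875 -0.149] turn [0.501 0.001 0.002]
shift [ 0.467 -0.506  0.315] turn [0. 0. 0.]
shift [0.353 0.    0.   ] turn [0. 0. 0.]
```

Emit:
play_rows --rows '[[100,[0,-0.11,-0.02],[0.07,0,0]],[100,[0,-0.22,-0.04],[0.14,0,0]],[100,[0.02,-0.33,-0.06],[0.21,0,0]],[100,[0.05,-0.44,-0.07],[0.28,0,0]],[100,[0.1,-0.55,-0.09],[0.35,0,0]],[100,[0.15,-0.66,-0.11],[0.42,0,0]],[100,[0.18,-0.77,-0.13],[0.48,0,0]],[100,[0.2,-0.85,-0.15],[0.501,0,0]],[100,[0.2,-0.85,-0.15],[0.501,0,0]],[100,[0.2,-0.85,-0.15],[0.501,0,0]]]'

```text
time: 2.57
eef_pos: [0.5181, -0.128, 0.2986]
tcp_rot: [0.131, 0.695, -0.131, 0.694]
contact_force: [-0.2, 1.2, 0.9]
opening: 0.999
```

Run:
```python
from h import *
plan([(.5507,-.316,.15,68),(.5507,-.316,.054,68)],-1)
```

```text
shift [ 0.495 -0.544  0.33 ] turn [ 0.007 -0.001 -0.   ]
shift [0.32 0.   0.  ] turn [0. 0. 0.]
```

Emit:
play_rows --rows '[[100,[0.08,-0.09,0.055],[0,0,0]],[100,[0.16,-0.18,0.11],[0,0,0]],[100,[0.24,-0.27,0.165],[0,0,0]],[100,[0.32,-0.36,0.22],[0,0,0]],[100,[0.4,-0.45,0.275],[0,0,0]],[100,[0.47,-0.544,0.33],[0.005,0,0]],[100,[0.495,-0.544,0.33],[0.007,0,0]],[100,[0.495,-0.544,0.33],[0.007,0,0]],[100,[0.495,-0.544,0.33],[0.007,0,0]]]'

```text
time: 3.32
eef_pos: [0.5518, -0.3136, 0.1511]
tcp_rot: [0.134, 0.694, -0.133, 0.694]
contact_force: [0.2, 0.3, 0.5]
opening: 1.003
```

Run:
```python
from h import *
print(ctrl.get_state()["eef_pos"])
plan([(.5507,-.316,.054,68)],-1)
A=shot("top","t2.png",(150,250,350,490),4)
```

```text
[ 0.55175141 -0.31363807  0.15114992]
shift [ 0.324 -0.009 -0.   ] turn [ 0.002 -0.    -0.   ]
```

View pics/t2.png

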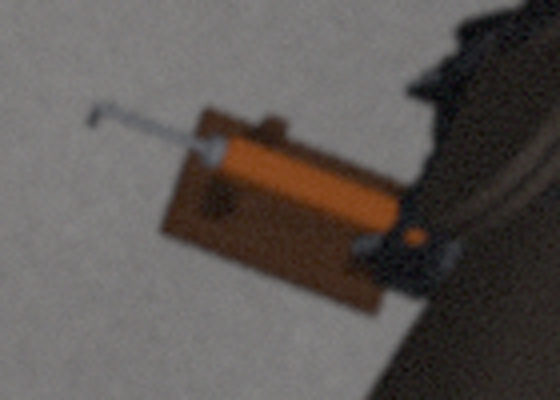

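The crop shows the gripper over the rear half of the handle at (410,260). That fits parallax, since the gripper is well above the handle. I'm descending.

Emit:
play_rows --rows '[[100,[0.08,-0.008,0],[0,0,0]],[100,[0.16,-0.008,0],[0,0,0]],[100,[0.24,-0.008,0],[0,0,0]],[100,[0.3,-0.008,0],[0,0,0]],[100,[0.324,-0.008,0],[0,0,0]],[100,[0.324,-0.008,0],[0,0,0]],[100,[0.324,-0.008,0],[0,0,0]]]'

```text
time: 3.95
eef_pos: [0.5517, -0.3169, 0.0556]
tcp_rot: [0.133, 0.694, -0.134, 0.695]
contact_force: [0.4, -0.5, -0.2]
opening: 1.003
```

Run:
```python
from h import *
print(ctrl.get_state()["eef_pos"])
A=shot("side","s2.png",(250,380,270,400),5)
```

```text
[ 0.5516753  -0.31692586  0.0555536 ]
```

View pics/s2.png

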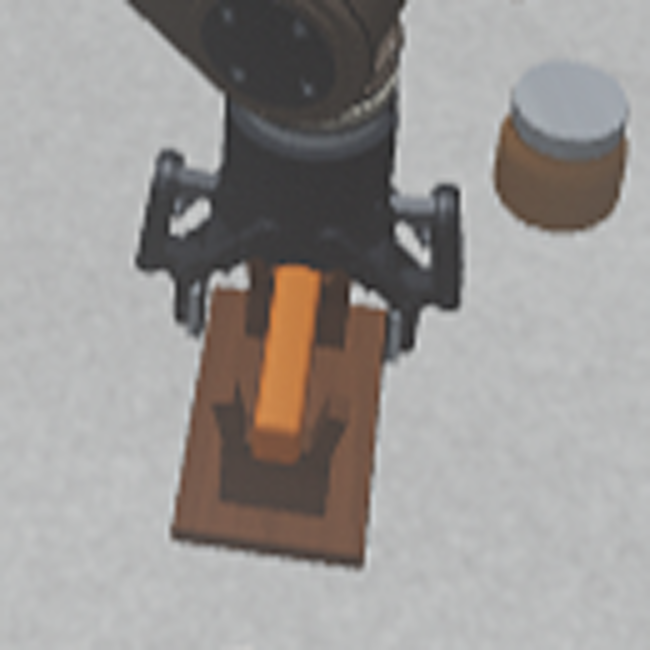

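The fingers straddle the handle between the uprights, at (195,310) and (400,330). I'm closing on it.

Emit:
play_rows --rows '[[60,[0,0,0],[0,0,0]],[30,[0,0,0],[0,0,0]],[15,[0,0,0],[0,0,0]],[10,[0,0,0],[0,0,0]],[5,[0,0,0],[0,0,0]],[5,[0,0,0],[0,0,0]],[5,[0,0,0],[0,0,0]],[5,[0,0,0],[0,0,0]],[5,[0,0,0],[0,0,0]],[5,[0,0,0],[0,0,0]]]' --force 80

```text
time: 4.83
eef_pos: [0.5509, -0.3176, 0.0541]
tcp_rot: [0.134, 0.694, -0.134, 0.695]
contact_force: [-0.7, -0.8, 3.1]
opening: 0.247
```

Emit:
play_rows --rows '[[5,[-0.03,0,0],[0,0,0]],[5,[-0.08,0,0],[0,0,0]],[5,[-0.16,0,0],[0,0,0]],[5,[-0.24,0,0],[0,0,0]],[5,[-0.32,0,0],[0,0,0]],[5,[-0.4,0,0],[0,0,0]],[5,[-0.4,0,0],[0,0,0]],[5,[-0.4,0,0],[0,0,0]]]'

```text
time: 5.5
eef_pos: [0.551, -0.3175, 0.1749]
tcp_rot: [0.134, 0.693, -0.135, 0.695]
contact_force: [0.2, 0.6, -1.1]
opening: 0.247
```

Run:
```python
from h import *
st=ctrl.get_state();print(st["eef_pos"],st["contact_force"],st["wrist_torque"],Ro.from_quat(st["tcp_rot"]).as_matrix().round(4))
yaw=83.2;dd=np.array([np.cos(np.radians(yaw)),np.sin(np.radians(yaw))])
g=np.array([.5285,.2696])-.142*dd;print(g)
plan([(.52,-.12,.19,75),(*g,.16,yaw),(*g,.0445,yaw)],-1)
```

```text
[ 0.55100227 -0.3174979   0.17489819] [ 0.17142243  0.64379478 -1.1154313 ] [ 0.006462    0.00875838 -0.043989  ] [[ 2.000e-03  3.725e-01  9.280e-01]
 [-1.700e-03  9.280e-01 -3.725e-01]
 [-1.000e+00 -8.000e-04  2.500e-03]]
[0.51168664 0.1285989 ]
shift [-0.052  0.572 -0.341] turn [-0.076  0.002  0.001]
shift [ 0.1    0.793 -0.241] turn [-0.091  0.     0.   ]
shift [0.385 0.    0.   ] turn [0. 0. 0.]
```

Emit:
play_rows --rows '[[5,[-0.01,0.08,-0.05],[0,0,0]],[5,[-0.02,0.17,-0.1],[-0.01,0,0]],[5,[-0.03,0.26,-0.15],[-0.03,0,0]],[5,[-0.04,0.35,-0.2],[-0.04,0,0]],[5,[-0.05,0.44,-0.26],[-0.06,0,0]],[5,[-0.052,0.52,-0.31],[-0.076,0,0]],[5,[-0.052,0.572,-0.341],[-0.076,0,0]]]'

```text
time: 6.08
eef_pos: [0.5173, -0.1167, 0.1863]
tcp_rot: [0.093, 0.703, -0.091, 0.699]
contact_force: [0.4, 0.5, -1.8]
opening: 0.244
```

Emit:
play_rows --rows '[[5,[0,0.08,-0.025],[-0.01,0,0]],[5,[0.02,0.17,-0.05],[-0.02,0,0]],[5,[0.04,0.27,-0.08],[-0.03,0,0]],[5,[0.06,0.37,-0.11],[-0.04,0,0]],[5,[0.08,0.47,-0.14],[-0.06,0,0]],[5,[0.1,0.57,-0.17],[-0.08,0,0]],[5,[0.1,0.66,-0.2],[-0.091,0,0]],[5,[0.1,0.72,-0.22],[-0.091,0,0]],[5,[0.1,0.74,-0.225],[-0.091,0,0]],[5,[0.1,0.74,-0.225],[-0.091,0,0]]]'

```text
time: 6.92
eef_pos: [0.5103, 0.1132, 0.1569]
tcp_rot: [0.041, 0.707, -0.041, 0.704]
contact_force: [-0.5, -1.0, -1.5]
opening: 0.245
```

Run:
```python
from h import *
plan([(.5117,.1286,.11,83.2),(.5117,.1286,.0445,83.2)],-1)
print(ctrl.get_state()["eef_pos"])
```

```text
shift [ 0.156  0.051 -0.001] turn [ 0.001 -0.003  0.   ]
shift [0.218 0.    0.   ] turn [0. 0. 0.]
[0.51029397 0.11324716 0.15686225]
```

Emit:
play_rows --rows '[[5,[0.08,0.03,0],[0,0,0]],[5,[0.15,0.051,0],[0,0,0]],[5,[0.2,0.051,0],[0,0,0]],[5,[0.2,0.051,0],[0,0,0]],[5,[0.2,0.051,0],[0,0,0]]]'

```text
time: 7.33
eef_pos: [0.5127, 0.1261, 0.0976]
tcp_rot: [0.042, 0.707, -0.043, 0.704]
contact_force: [1.1, -0.3, -0.8]
opening: 0.244
```

Run:
```python
from h import *
st=ctrl.get_state();e=np.array(st["eef_pos"]);R=Ro.from_quat(st["tcp_rot"]).as_matrix();print(e,R[:2,1])
T=shot("top");S=shot("side")
im=T["color"][:,:,::-1];s=S["color"][:,:,::-1]
A=cv2.resize(im[180:240,160:230],(490,420),interpolation=2)
C=cv2.resize(s[150:210,235:305],(490,420),interpolation=2)
tip=e+R@np.array([.0265,.142,0])
for n,D,o in(("T",T,(160,180)),("S",S,(235,150))): print(n,(proj(D,tip)-o)*7+3,(proj(D,[.5285,.2696,.038])-o)*7+3)
cv2.imwrite("pics/c3.png",np.hstack([A,C])[:, :980][:, :])
cv2.imwrite("pics/c3.png",cv2.resize(np.hstack([A,C]),(798,342)))
```

```text
[0.51268021 0.12611316 0.09763757] [0.12035609 0.99273023]
T [206.16234575 215.25517035] [218.94181511 228.12161917]
S [268.18247672 212.6836168 ] [266.03287746 267.18482129]
```

View pics/c3.png

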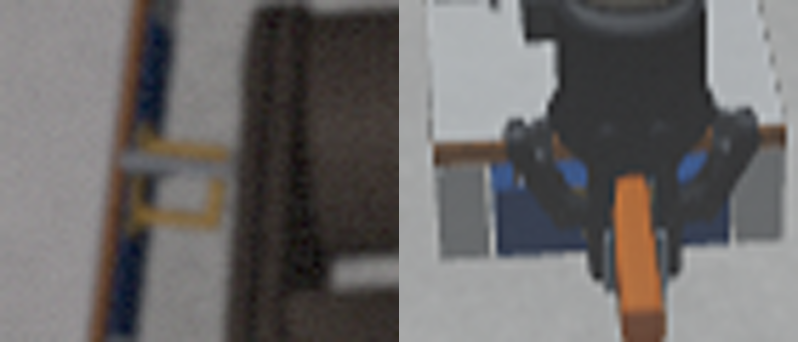

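The top panel shows the rod's end at (123,160), over the loop at (130-225,140-225). The side view is blocked by the gripper. I'll compare the rod end with the expected projection.

Run:
```python
from h import *
st=ctrl.get_state();e=np.array(st["eef_pos"]);R=Ro.from_quat(st["tcp_rot"]).as_matrix()
T=shot("top")
k=5.7
def w(u,v,z): return atz(T,u/k+160-.4,v/k+180-.4,z).round(4)
pr=lambda p:(proj(T,p)-[160,180]+.4)*k
re=e+R@np.array([-.019,.148+.0035,0]); print("rod end expected",re,pr(re),"seen",w(123,160,.1166))
print("rod mid seen",w(200,164,.1166), "expected y-line", pr(e+R@np.array([-.019,.10,0])))
for n,u,v in(("endbar top",219,157),("endbar bot",215,219),("rail1",170,147),("rail2",170,217)): print(n,w(u,v,.038))
print("loop centre est px",pr([.5285,.2696,.038]))
```

```text
rod end expected [0.53276918 0.27682424 0.11902826] [116.84493169 155.31228165] seen [0.5311 0.275  0.1166]
rod mid seen [0.5292 0.2447 0.1166] expected y-line [247.13001735 169.39216172]
endbar top [0.5407 0.2522 0.038 ]
endbar bot [0.5138 0.2537 0.038 ]
rail1 [0.5453 0.2732 0.038 ]
rail2 [0.515  0.2729 0.038 ]
loop centre est px [178.11833516 185.59331846]
```

Emit:
play_rows --rows '[[5,[0.03,0.007,0],[0,0,0]],[5,[0.06,0.007,0],[0,0,0]],[5,[0.09,0.007,0],[0,0,0]],[5,[0.12,0.007,0],[0,0,0]]]'

```text
time: 7.82
eef_pos: [0.5137, 0.1293, 0.0622]
tcp_rot: [0.042, 0.706, -0.042, 0.706]
contact_force: [0.6, 1.0, -1.3]
opening: 0.248
```

Emit:
play_rows --rows '[[5,[0.02,0,0],[0,0,0]],[5,[0.04,0,0],[0,0,0]],[5,[0.058,0,0],[0,0,0]],[5,[0.058,0,0],[0,0,0]],[5,[0.058,0,0],[0,0,0]]]'

```text
time: 8.23
eef_pos: [0.5139, 0.1293, 0.0455]
tcp_rot: [0.042, 0.706, -0.042, 0.706]
contact_force: [-0.5, 0.8, -1.8]
opening: 0.24
```

Run:
```python
from h import *
st=ctrl.get_state();e=np.array(st["eef_pos"]);print(e,st["contact_force"])
T=shot("top");im=T["color"][:,:,::-1]
cv2.imwrite("pics/c4.png",cv2.resize(im[180:240,160:230],(490,420),interpolation=2))
```

```text
[0.51390698 0.12930576 0.04548041] [-0.46906765  0.7572475  -1.76830086]
```

View pics/c4.png

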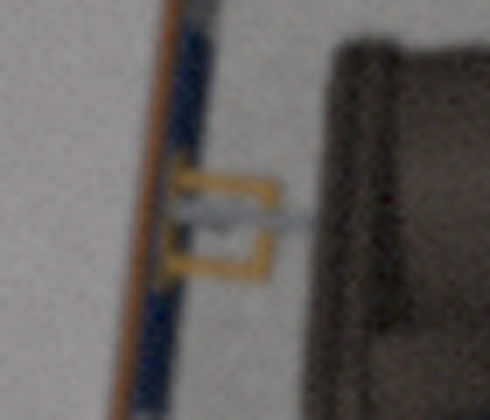

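The hook rod at (225,215) lies inside the loop, between its rails (y 185-270), with no contact force. Starting to pull.

Emit:
play_rows --rows '[[5,[0,-0.01,0],[0,0,0]],[5,[0,-0.02,0],[0,0,0]],[5,[0,-0.03,0],[0,0,0]],[5,[0,-0.035,0],[0,0,0]],[5,[0,-0.04,0],[0,0,0]],[5,[0,-0.045,0],[0,0,0]],[5,[0,-0.05,0],[0,0,0]],[5,[0,-0.055,0],[0,0,0]],[5,[0,-0.06,0],[0,0,0]],[5,[0,-0.065,0],[0,0,0]]]'

```text
time: 9.12
eef_pos: [0.5117, 0.1103, 0.0459]
tcp_rot: [0.043, 0.706, -0.042, 0.706]
contact_force: [0.4, 3.8, -2.5]
opening: 0.247
```

Emit:
play_rows --rows '[[5,[0,-0.008,0],[0,0,0]],[5,[0,-0.016,0],[0,0,0]],[5,[0,-0.024,0],[0,0,0]],[5,[0,-0.032,0],[0,0,0]],[5,[0,-0.04,0],[0,0,0]],[5,[0,-0.048,0],[0,0,0]],[5,[0,-0.056,0],[0,0,0]],[5,[0,-0.064,0],[0,0,0]],[5,[0,-0.072,0],[0,0,0]],[5,[0,-0.08,0],[0,0,0]]]'

```text
time: 9.95
eef_pos: [0.5088, 0.0859, 0.0459]
tcp_rot: [0.042, 0.706, -0.042, 0.706]
contact_force: [0.5, 5.4, -1.9]
opening: 0.245
```

Emit:
play_rows --rows '[[5,[0,-0.01,0],[0,0,0]],[5,[0,-0.02,0],[0,0,0]],[5,[0,-0.03,0],[0,0,0]],[5,[0,-0.04,0],[0,0,0]],[5,[0,-0.05,0],[0,0,0]],[5,[0,-0.06,0],[0,0,0]],[5,[0,-0.07,0],[0,0,0]],[5,[0,-0.08,0],[0,0,0]],[5,[0,-0.09,0],[0,0,0]],[5,[0,-0.1,0],[0,0,0]]]'

```text
time: 10.78
eef_pos: [0.5052, 0.0561, 0.0459]
tcp_rot: [0.042, 0.706, -0.042, 0.706]
contact_force: [0.8, 4.8, -1.5]
opening: 0.245
```

Run:
```python
from h import *
st=ctrl.get_state();e=np.array(st["eef_pos"]);print(e,st["contact_force"])
T=shot("top");im=T["color"][:,:,::-1]
cv2.imwrite("pics/c5.png",cv2.resize(im[150:270,150:250],(600,600)[:1]+(720,),interpolation=2)[:600])
for y in (.26,.2,.21,.22): pass
print((proj(T,[.5285-.118*.06,.2696-.0596,.038])-[150,150])*6)
```

```text
[0.50521012 0.05605568 0.04585231] [ 0.81516364  4.83880746 -1.47050448]
[391.29349191 388.37628932]
```

View pics/c5.png

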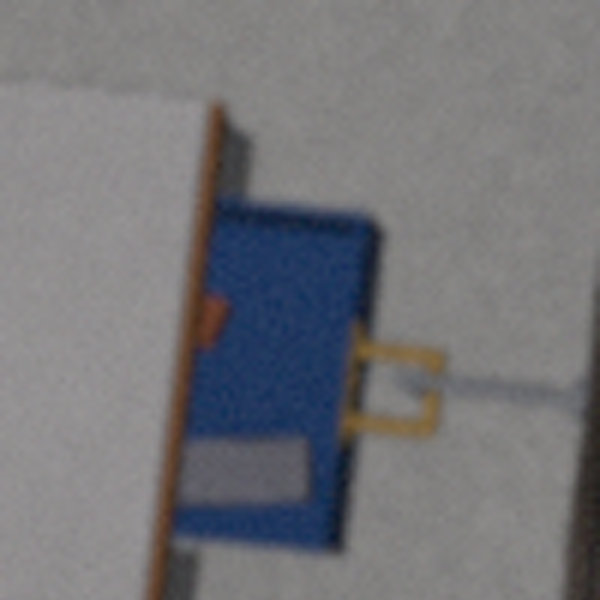

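The tray is coming out straight with both stones in it: grey at (245,470), red at (210,320). The hook holds the loop at (435,385). Travel is about 61 mm and drag about 5 N. From here I'll feel for the stop in small steps.

Emit:
play_rows --rows '[[5,[0,-0.007,0],[0,0,0]],[5,[0,-0.014,0],[0,0,0]],[5,[0,-0.02,0],[0,0,0]],[5,[0,-0.025,0],[0,0,0]],[5,[0,-0.025,0],[0,0,0]]]'

```text
time: 11.25
eef_pos: [0.5044, 0.0486, 0.0459]
tcp_rot: [0.042, 0.706, -0.042, 0.706]
contact_force: [0.3, 3.3, -0.6]
opening: 0.247
```

Emit:
play_rows --rows '[[5,[0,-0.003,0],[0,0,0]],[5,[0,-0.006,0],[0,0,0]],[5,[0,-0.009,0],[0,0,0]],[5,[0,-0.011,0],[0,0,0]]]'

```text
time: 11.58
eef_pos: [0.504, 0.0456, 0.0459]
tcp_rot: [0.042, 0.706, -0.042, 0.706]
contact_force: [1.7, 3.7, -1.2]
opening: 0.248
```

Emit:
play_rows --rows '[[5,[0,-0.003,0],[0,0,0]],[5,[0,-0.006,0],[0,0,0]],[5,[0,-0.009,0],[0,0,0]],[5,[0,-0.011,0],[0,0,0]]]'

```text
time: 11.92
eef_pos: [0.5036, 0.0422, 0.0459]
tcp_rot: [0.042, 0.706, -0.042, 0.706]
contact_force: [1.4, 2.7, -1.0]
opening: 0.247
```

Emit:
play_rows --rows '[[5,[0,-0.003,0],[0,0,0]],[5,[0,-0.006,0],[0,0,0]],[5,[0,-0.009,0],[0,0,0]],[5,[0,-0.011,0],[0,0,0]]]'

```text
time: 12.25
eef_pos: [0.5032, 0.0389, 0.0459]
tcp_rot: [0.042, 0.706, -0.042, 0.706]
contact_force: [1.0, 3.5, -2.2]
opening: 0.245
```

Emit:
play_rows --rows '[[5,[0,-0.003,0],[0,0,0]],[5,[0,-0.006,0],[0,0,0]],[5,[0,-0.009,0],[0,0,0]],[5,[0,-0.0115,0],[0,0,0]]]'

```text
time: 12.58
eef_pos: [0.5028, 0.0355, 0.0458]
tcp_rot: [0.042, 0.706, -0.042, 0.706]
contact_force: [0.1, 3.7, -0.9]
opening: 0.242
```

Emit:
play_rows --rows '[[5,[0,-0.003,0],[0,0,0]],[5,[0,-0.006,0],[0,0,0]],[5,[0,-0.009,0],[0,0,0]],[5,[0,-0.0115,0],[0,0,0]]]'

```text
time: 12.92
eef_pos: [0.5023, 0.033, 0.0457]
tcp_rot: [0.043, 0.706, -0.042, 0.706]
contact_force: [1.4, 8.3, -2.5]
opening: 0.247
```

The force has jumped to 8.3 N, so this is probably the stop. I'll hold and read it.

Emit:
play_rows --rows '[[5,[0,0,0],[0,0,0]],[5,[0,0,0],[0,0,0]]]'

```text
time: 13.08
eef_pos: [0.5023, 0.033, 0.0457]
tcp_rot: [0.043, 0.706, -0.042, 0.706]
contact_force: [2.5, 7.4, -3.0]
opening: 0.243
```

Emit:
play_rows --rows '[[5,[0,-0.002,0],[0,0,0]],[5,[0,-0.004,0],[0,0,0]],[5,[0,-0.004,0],[0,0,0]]]'

```text
time: 13.33
eef_pos: [0.5021, 0.0323, 0.0456]
tcp_rot: [0.044, 0.706, -0.042, 0.706]
contact_force: [1.7, 8.8, -2.2]
opening: 0.245
```

Emit:
play_rows --rows '[[5,[0,-0.002,0],[0,0,0]],[5,[0,-0.004,0],[0,0,0]],[5,[0,-0.004,0],[0,0,0]]]'

```text
time: 13.58
eef_pos: [0.5018, 0.0317, 0.0454]
tcp_rot: [0.044, 0.706, -0.041, 0.706]
contact_force: [2.9, 11.1, -3.9]
opening: 0.247
```

Emit:
play_rows --rows '[[5,[0,-0.002,0],[0,0,0]],[5,[0,-0.004,0],[0,0,0]],[5,[0,-0.0045,0],[0,0,0]]]'

```text
time: 13.83
eef_pos: [0.5015, 0.031, 0.0453]
tcp_rot: [0.045, 0.706, -0.041, 0.706]
contact_force: [1.4, 13.4, -3.7]
opening: 0.243
```

Emit:
play_rows --rows '[[5,[0,-0.0008,0],[0,0,0]],[5,[0,-0.0008,0],[0,0,0]],[5,[0,-0.0008,0],[0,0,0]],[5,[0,-0.0008,0],[0,0,0]]]'

```text
time: 14.17
eef_pos: [0.5015, 0.0309, 0.0453]
tcp_rot: [0.045, 0.706, -0.041, 0.706]
contact_force: [1.6, 13.7, -3.9]
opening: 0.246
```

Emit:
play_rows --rows '[[5,[0,0,0],[0,0,0]],[5,[0,0,0],[0,0,0]],[5,[0,0,0],[0,0,0]],[5,[0,0,0],[0,0,0]]]'

```text
time: 14.5
eef_pos: [0.5015, 0.0309, 0.0453]
tcp_rot: [0.045, 0.706, -0.041, 0.706]
contact_force: [2.7, 12.6, -4.1]
opening: 0.24
```

Emit:
play_rows --rows '[[5,[0,0,0],[0,0,0]],[5,[0,0,0],[0,0,0]],[5,[0,0,0],[0,0,0]]]'

```text
time: 14.75
eef_pos: [0.5015, 0.0309, 0.0452]
tcp_rot: [0.045, 0.706, -0.041, 0.706]
contact_force: [2.7, 13.3, -3.6]
opening: 0.242
```

Emit:
play_rows --rows '[[5,[0,-0.0014,0],[0,0,0]],[5,[0,-0.0014,0],[0,0,0]],[5,[0,-0.0014,0],[0,0,0]],[5,[0,-0.0014,0],[0,0,0]],[5,[0,-0.0014,0],[0,0,0]]]'

```text
time: 15.17
eef_pos: [0.5014, 0.0307, 0.0452]
tcp_rot: [0.045, 0.706, -0.041, 0.706]
contact_force: [1.1, 13.7, -3.9]
opening: 0.242
```

Emit:
play_rows --rows '[[5,[0,0,0],[0,0,0]],[5,[0,0,0],[0,0,0]],[5,[0,0,0],[0,0,0]],[5,[0,0,0],[0,0,0]],[5,[0,0,0],[0,0,0]]]'

```text
time: 15.58
eef_pos: [0.5014, 0.0307, 0.0452]
tcp_rot: [0.045, 0.706, -0.041, 0.706]
contact_force: [1.9, 14.4, -3.5]
opening: 0.246
```

Emit:
play_rows --rows '[[5,[0,0.006,0],[0,0,0]],[5,[0,0.012,0],[0,0,0]],[5,[0,0.018,0],[0,0,0]],[5,[0,0.024,0],[0,0,0]],[5,[0,0.03,0],[0,0,0]],[5,[0,0.036,0],[0,0,0]],[5,[0,0.042,0],[0,0,0]],[5,[0,0.045,0],[0,0,0]],[5,[0,0.045,0],[0,0,0]]]'

```text
time: 16.33
eef_pos: [0.5035, 0.0412, 0.0459]
tcp_rot: [0.042, 0.706, -0.042, 0.706]
contact_force: [0.1, 0.7, -1.9]
opening: 0.246
```

Run:
```python
from h import *
st=ctrl.get_state();e=np.array(st["eef_pos"]);print(e,st["contact_force"],Ro.from_quat(st["tcp_rot"]).as_matrix().round(4))
T=shot("top");im=T["color"][:,:,::-1]
cv2.imwrite("pics/c6.png",cv2.resize(im[150:250,160:260],(600,600),interpolation=2))
```

```text
[0.50353001 0.04119963 0.04590597] [ 0.09478128  0.73169867 -1.85662768] [[ 0.000e+00  1.190e-01  9.929e-01]
 [-3.000e-04  9.929e-01 -1.190e-01]
 [-1.000e+00 -3.000e-04  1.000e-04]]
```

View pics/c6.png

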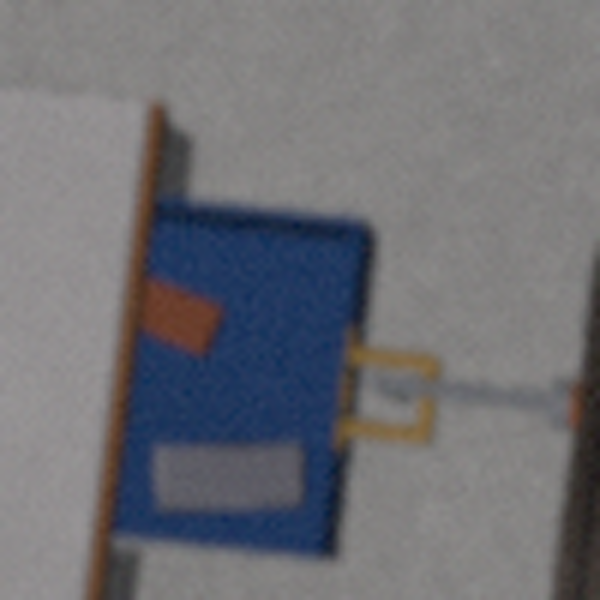

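The prong, with the rod's end at (385,383), hangs free in the loop opening. Both stones are in the tray. Lifting out.

Emit:
play_rows --rows '[[5,[-0.03,0,0],[0,0,0]],[5,[-0.07,0,0],[0,0,0]],[5,[-0.12,0,0],[0,0,0]],[5,[-0.2,0,0],[0,0,0]],[5,[-0.3,0,0],[0,0,0]],[5,[-0.4,0,0],[0,0,0]],[5,[-0.43,0,0],[0,0,0]],[5,[-0.43,0,0],[0,0,0]]]'

```text
time: 17.05
eef_pos: [0.506, 0.0409, 0.1794]
tcp_rot: [0.042, 0.703, -0.042, 0.709]
contact_force: [0.2, 0.9, -0.6]
opening: 0.248
```

Run:
```python
from h import *
st=ctrl.get_state();e=np.array(st["eef_pos"]);print(e,st["contact_force"])
R0=Ro.from_quat([0.134,0.694,-0.134,0.695]).as_matrix();yaw=np.degrees(np.arctan2(R0[1,1],R0[0,1]));print(yaw)
plan([(.5509,-.3176,.175,yaw),(.5509,-.3176,.0555,yaw)],-1)
```

```text
[0.50598543 0.04094362 0.17943617] [ 0.15888509  0.85857184 -0.55029988]
68.15858740920656
shift [ 0.017 -1.169  0.291] turn [ 0.167  0.006 -0.001]
shift [0.398 0.    0.   ] turn [0. 0. 0.]
```

Emit:
play_rows --rows '[[5,[0,-0.06,0.01],[0.01,0,0]],[5,[0,-0.14,0.03],[0.03,0,0]],[5,[0,-0.23,0.055],[0.05,0,0]],[5,[0,-0.33,0.08],[0.07,0,0]],[5,[0,-0.43,0.105],[0.09,0,0]],[5,[0,-0.53,0.13],[0.11,0,0]],[5,[0,-0.63,0.155],[0.13,0,0]],[5,[0,-0.73,0.18],[0.15,0,0]],[5,[0,-0.83,0.205],[0.167,0,0]],[5,[0,-0.9,0.225],[0.167,0,0]]]'

```text
time: 17.88
eef_pos: [0.5372, -0.2369, 0.1723]
tcp_rot: [0.135, 0.695, -0.135, 0.693]
contact_force: [0.1, -0.4, -2.0]
opening: 0.241
```

Emit:
play_rows --rows '[[5,[0,0,0],[0,0,0]],[5,[0,0,0],[0,0,0]]]'

```text
time: 18.05
eef_pos: [0.5372, -0.2354, 0.1725]
tcp_rot: [0.136, 0.695, -0.134, 0.693]
contact_force: [0.5, 0.7, -1.8]
opening: 0.243
```

Run:
```python
from h import *
print(ctrl.get_state()["eef_pos"])
plan([(.5509,-.3176,.15,68.1),(.5509,-.3176,.0555,68.1)],-1)
```

```text
[ 0.53719009 -0.23536006  0.17245667]
shift [ 0.074 -0.237  0.145] turn [-0.001 -0.002 -0.001]
shift [0.315 0.    0.   ] turn [0. 0. 0.]
```

Emit:
play_rows --rows '[[5,[0.01,-0.06,0.035],[0,0,0]],[5,[0.03,-0.12,0.07],[0,0,0]],[5,[0.05,-0.18,0.11],[0,0,0]],[5,[0.074,-0.237,0.145],[0,0,0]],[5,[0.074,-0.237,0.145],[0,0,0]],[5,[0.074,-0.237,0.145],[0,0,0]],[5,[0.074,-0.237,0.145],[0,0,0]]]'

```text
time: 18.63
eef_pos: [0.5518, -0.3153, 0.1517]
tcp_rot: [0.134, 0.695, -0.133, 0.694]
contact_force: [0.3, 0.2, -1.1]
opening: 0.245
```

Run:
```python
from h import *
print(ctrl.get_state()["eef_pos"])
plan([(.5509,-.3176,.09,68.1),(.5509,-.3176,.0555,68.1)],-1)
T=shot("top");S=shot("side")
a=cv2.resize(T["color"][140:240,350:480,::-1],(520,400),interpolation=2)
b=cv2.resize(S["color"][240:370,280:350,::-1],(215,400),interpolation=2)
cv2.imwrite("pics/c7.png",np.hstack([a,b]))
```

```text
[ 0.55178817 -0.31534848  0.15167978]
shift [ 0.206 -0.008  0.   ] turn [ 0.001 -0.001 -0.001]
shift [0.115 0.    0.   ] turn [0. 0. 0.]
```

View pics/c7.png

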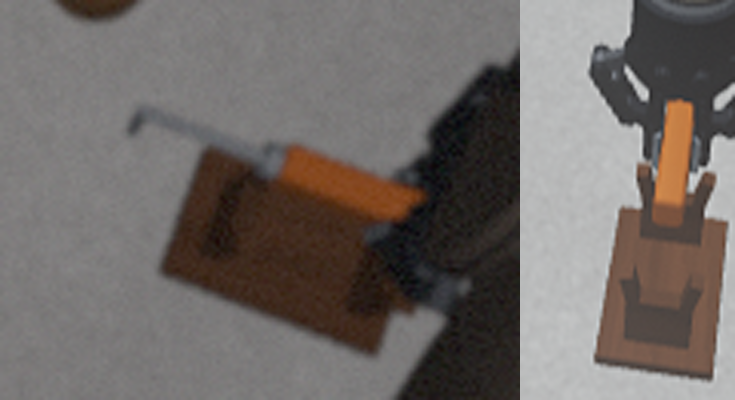

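The hook is level and aligned above the rest, with the rod's end at (138,110) and the handle at (350,180). I'll check numerically for slip while descending.

Run:
```python
from h import *
st=ctrl.get_state();e=np.array(st["eef_pos"]);R=Ro.from_quat(st["tcp_rot"]).as_matrix()
T=shot("top");S=shot("side")
f=e+R@np.array([-.019,.1515,0]);print("rod end exp",f,"seen",atz(T,138/4+350-.4,110/4+140-.4,f[2]))
j=e+R@np.array([-.019-.013,.07,0]);print("handle front top exp px",(proj(T,j)-[350,140]+.4)*4)
k=e+R@np.array([-.019-.013,-.07,0]);k2=e+R@np.array([-.019+.013,-.07,0])
for q in(k,k2):print("handle rear exp px side",(proj(S,q)-[280,240]+.4)*3.075+[520,0])
```

```text
rod end exp [ 0.60843672 -0.17487592  0.17165355] seen [ 0.60860419 -0.17429746  0.17165355]
handle front top exp px [288.68195981 159.63387897]
handle rear exp px side [670.23427536 206.80161083]
handle rear exp px side [668.13064032 231.47655742]
```

Emit:
play_rows --rows '[[5,[0.06,-0.005,0],[0,0,0]],[5,[0.12,-0.007,0],[0,0,0]],[5,[0.17,-0.007,0],[0,0,0]],[5,[0.19,-0.007,0],[0,0,0]],[5,[0.19,-0.007,0],[0,0,0]]]'

```text
time: 19.25
eef_pos: [0.5504, -0.3177, 0.0937]
tcp_rot: [0.135, 0.696, -0.133, 0.693]
contact_force: [0.3, 1.2, -2.2]
opening: 0.244
```

Emit:
play_rows --rows '[[5,[0.03,0,0],[0,0,0]],[5,[0.06,0,0],[0,0,0]],[5,[0.09,0,0],[0,0,0]],[5,[0.11,0,0],[0,0,0]],[5,[0.12,0,0],[0,0,0]],[5,[0.126,0,0],[0,0,0]],[5,[0.13,0,0],[0,0,0]],[5,[0.13,0,0],[0,0,0]]]'

```text
time: 19.92
eef_pos: [0.5515, -0.3191, 0.0566]
tcp_rot: [0.134, 0.694, -0.134, 0.694]
contact_force: [0.3, 1.0, -1.2]
opening: 0.243
```

Emit:
play_rows --rows '[[5,[0.002,0,0],[0,0,0]],[5,[0.004,0,0],[0,0,0]],[5,[0.006,0,0],[0,0,0]],[5,[0.006,0,0],[0,0,0]]]'

```text
time: 20.25
eef_pos: [0.5515, -0.3191, 0.055]
tcp_rot: [0.134, 0.694, -0.134, 0.694]
contact_force: [-0.4, 0.0, -1.6]
opening: 0.242
```

Emit:
play_rows --rows '[[5,[0.001,0,0],[0,0,0]],[5,[0.002,0,0],[0,0,0]],[5,[0.003,0,0],[0,0,0]],[5,[0.003,0,0],[0,0,0]]]'

```text
time: 20.58
eef_pos: [0.5515, -0.3191, 0.0541]
tcp_rot: [0.134, 0.694, -0.134, 0.694]
contact_force: [-0.5, -0.5, -1.0]
opening: 0.244
```

Emit:
play_rows --rows '[[5,[0.001,0,0],[0,0,0]],[15,[0.001,0,0],[0,0,0]],[26,[0.001,0,0],[0,0,0]],[40,[0.001,0,0],[0,0,0]],[70,[0.001,0,0],[0,0,0]],[100,[0.001,0,0],[0,0,0]],[100,[0.001,0,0],[0,0,0]],[100,[0.001,0,0],[0,0,0]],[100,[0.001,0,0],[0,0,0]],[100,[0.001,0,0],[0,0,0]]]'

```text
time: 21.42
eef_pos: [0.5514, -0.319, 0.0537]
tcp_rot: [0.134, 0.694, -0.134, 0.694]
contact_force: [0.2, -0.2, 0.3]
opening: 0.998
```

Emit:
play_rows --rows '[[100,[-0.05,0,0],[0,0,0]],[100,[-0.12,0,0],[0,0,0]],[100,[-0.24,0,0],[0,0,0]],[100,[-0.36,0,0],[0,0,0]],[100,[-0.48,0,0],[0,0,0]],[100,[-0.6,0,0],[0,0,0]],[100,[-0.7,0,0],[0,0,0]],[100,[-0.75,0,0],[0,0,0]],[100,[-0.75,0,0],[0,0,0]]]'

```text
time: 22.17
eef_pos: [0.5532, -0.3204, 0.2865]
tcp_rot: [0.132, 0.691, -0.136, 0.698]
contact_force: [0.2, -0.2, 1.2]
opening: 1.002
```

Run:
```python
from h import *
st=ctrl.get_state();print(st["eef_pos"],st["opening"],st["contact_force"])
T=shot("top");S=shot("side")
a=cv2.resize(T["color"][120:260,150:480,::-1],(798,338),interpolation=2)
b=cv2.resize(S["color"][250:370,270:400,::-1],(280,258),interpolation=2)
c=cv2.resize(S["color"][150:230,230:380,::-1],(484,258),interpolation=2)
cv2.imwrite("pics/c8.png",np.vstack([a,cv2.resize(np.hstack([b,c]),(798,258))]))
```

```text
[ 0.5531942  -0.32036907  0.2864584 ] 1.002103977371507 [ 0.2210566  -0.20749332  1.24998072]
```

View pics/c8.png

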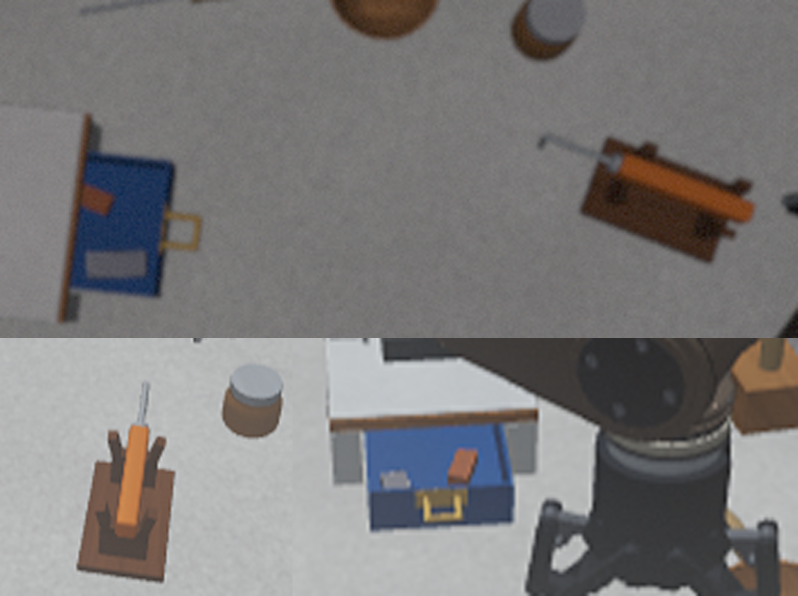

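The hook is back in its rest at (680,185), prong towards the grinder. The tray is drawn out with both stones in it, and the bystanders in view haven't moved. I'm handing in.

```bash
python3 -c "
from plant import ctrl
print(ctrl.sign_off())"
```

```text
the job is handed in; nothing more can be done
None
```

The job is done and handed in at about 22 s of the 72 s allowed; no verdict was reported.

- **Pull:** I took the hook from its rest, put the prong down through the loop and drew the tray straight out. Drag on the way was about 3 to 5 N. The stop was felt at roughly 82 mm of travel.
- **Lean on the stop:** I held 12.6 to 14.4 N for about 1.8 s. The readings at the end of each move never passed 14.5 N horizontally, but the force between readings was not recorded.
- **Unhook and return:** I backed off until the force was near zero, lifted the prong clear and laid the hook back in its rest. It had not slipped in the grip.

**Last checks:** The last pictures show the tray drawn out with both stones in it and the hook seated the same way round. It may lie about 1.5 mm further back along the rest than I found it. The bowl, wax and gouge, as far as they show, look unmoved. The glue and blank were not in that final picture, but the arm went nowhere near them at low height. The gripper was open and clear of everything at the end, and no check failed.

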